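Zero the bench comparator on the master, then gauge the loom spacer

TASK

Zero the bench comparator on the master block standing in it: turn the knurled bezel until its zero mark lies under the pointer. Then take the master out, stand it upright on the cork pad, and slide the spacer, tapered end first, along the fence past the sprung roller until it is gently but fully home against the end stop. Leave the spacer released, flat on the base with the roller holding it against the fence, leave the bezel on its zero, and do not disturb the other things on the counter.

Things in the scene. Friction and masses are not known exactly. Their poses are not given: they have to be found in the camera images.
- comparator: Fixed bench comparator, grey base 170 x 195 x 12 mm (x -80 to 90, y -145 to 50 mm). Origin: on the counter under the middle of the measuring place; z up; +x: the way a part is slid in (away from the robot at yaw 0); +y: from roller to fence. Parts stand on the plate's top, z = 12 mm. Plate, fence and roller are ground and slippery (friction about 0.2); pressing parts on them with over 60 N harms them.
- fence (a point): Top edge of the steel fence, in the comparator's frame at x = 0, y = 12.5, z = 28 mm. Its flat face, looking to -y, runs from x = -65 to +60 mm and stands 16 mm above the plate.
- roller (a point): Steel roller opposite the fence, 12 mm in diameter, axis vertical, z = 16 to 28 mm, at x = 0; this point: middle of its rim nearest the fence. A spring pushes it to the fence: empty, it stands 19 mm off the fence; it gives way 12 mm at most, at 5 N plus 0.5 N per mm. Its guide block behind it (y = -36 to -52 mm) is 16 mm tall.
- stop_block (a point): Middle of the top of the fixed steel block (x = 58 to 82 mm, z up to 28 mm) that carries the end stop: a round screw tip, 14 mm in diameter, axis along x at y = 0, z = 21 mm, facing -x. It is set by hand: its face lies anywhere from x = 22 to 44 mm in the comparator's frame and is not tracked; find it by feel. Over 15 N on it harms it.
- dial (a point): Centre of the top of the face-up dial, in the comparator's frame at x = 0, y = -100, z = 46 mm. The knurled steel bezel around it is 53 mm in diameter over the knurls (52 to grip), from z = 20 to 46 mm, on a narrower foot, 46 mm in diameter.
- bezel (a joint): Angle in rad of the turning bezel, with its white dial face, about the vertical, counter-clockwise from above positive; range -1.2 to 1.8. At 0 the zero mark lies towards the comparator's +x from the dial's centre. It stays where it is left (0.05 N m of friction). It is at zero when it equals pointer with the master in place.
- pointer (a joint): Angle in rad of the black pointer over the dial, measured in the same way; it follows the roller, 0.2 rad per mm of roller travel, 0 with nothing in place, so about 0.57 on the 22 mm master and 1.15 on the spacer.
- zero_mark (a point): The zero mark on the dial face: the broad black mark, 5 mm wide (the other marks are thin). This point lies 20 mm from the dial's centre, at z = 47 mm.
- pointer_tip (a point): The tip of the black pointer, 20 mm from the dial's centre, z = 47 mm.
- master: The master: a plain steel block 50 (x) x 22 (y) x 50 mm tall (z), 0.3 to 0.5 kg, standing in the comparator at the start, its 22 mm held between fence and roller. Origin: centre of its underside.
- spacer: The steel loom spacer, standing on the counter: 50 (x) x 25 (y) x 50 mm tall (z), 0.3 to 0.5 kg; its +x end tapers over the last 14 mm from 25 mm to 9 mm wide, both sides alike; two small dark dots on top. Origin: centre of its underside; z up.
- spacer_nose (a point): Middle of the lower edge of the spacer's tapered end, 25 mm ahead (+x) of its origin.
- pad: Cork pad, 100 x 100 x 4 mm, fixed to the counter. Origin: centre of its underside.
- jar: Bystander: glass jar with a steel lid, 52 mm in diameter, 75 mm tall. Origin: centre of its underside.
- driver: Bystander: screwdriver with a black handle lying on the counter. Origin: underside.
- dish: Bystander: round wooden dish, 80 mm across, 30 mm high. Origin: centre of its underside.
Mind the look-alikes: they are no part of the job. What is shaped like the spacer but green or red is not meant.

How it is judged:
On the way, in this order (a step that is already met when the one before it is completed fails the run):
1. With the master in place, the bezel's zero mark lies under the pointer (within 3 mm at the rim), the bezel let go (horizontal distance between zero_mark and pointer_tip below 0.003 m and value of joint pointer above 0.4 rad and contact force between the fingers and comparator below 0.1 N and z of master in the frame of comparator below 0.014 m and horizontal distance between master and comparator below 0.02 m), for 0.2 s.
2. The master stands upright on the cork pad, let go (x of master in the frame of pad between -0.045 and 0.045 m and y of master in the frame of pad between -0.045 and 0.045 m and z of master in the frame of pad below 0.0065 m and angle between master's own z axis and vertical below 0.06 rad and contact force between master and the fingers below 0.1 N and linear speed of master below 0.02 m/s), for 0.2 s.
At the end, for the whole second after the job is handed in: Spacer flat on the base, tapered end within 2 mm of the end stop, within 2 mm and 0.06 rad of flush with the fence, released, at rest; master upright on the cork pad, its middle at least 5 mm inside the edges; bezel left as zeroed (bezel 0.40 to 0.85) (all of step 2 and z of spacer in the frame of comparator between 0.0105 and 0.014 m and y of spacer in the frame of comparator between -0.002 and 0.002 m and angle between the x axis of spacer and the x axis of comparator, either way round below 0.06 rad and x of spacer_nose in the frame of comparator above 0.015 m and angle between spacer's own z axis and vertical below 0.06 rad and horizontal distance between spacer_nose and stop_c0 below 0.02 m and value of joint bezel between 0.4 and 0.85 rad and contact force between spacer and the fingers below 0.1 N and linear speed of spacer below 0.02 m/s); the robot touches nothing.
It fails at once if The spacer was forced against the end stop with more than 15 N (contact force between spacer and stop_c0 above 15 N).
It fails at once if The spacer was forced against the comparator (base, fence, roller) with more than 60 N (contact force between spacer and comparator above 60 N).
It fails at once if A bystander was moved by more than 20 mm (distance of any of jar, driver, dish from where it was at the start of the episode above 0.02 m).
It also fails if it takes over 72 s, if anything falls off the work surface, if the arm or the gripper's body presses on something with over 40 N, if the wrist force passes 120 N, or if a joint passes its speed limit or range.

ROBOT

A 7-joint arm with a two-finger parallel gripper is mounted at the origin on the work surface. World frame = base frame: x ahead of the robot, y to its left, z up, the work surface at z = 0. Lengths are in m, angles in rad, forces in N, time in s.
With the tool pointing down it reaches from about 0.4 to 0.875 m from the base axis. Payload 6.5 kg.
Tool frame: the origin (TCP) lies midway between the tips of the shut fingers; the grasp point (between the pads) lies 19 mm behind it; x points along the fingers, y is the direction in which the jaws open and shut, and the axes are right-handed (so a half turn about x gives the same grasp; the last joint's range is limited). The gripper opens to 85 mm and grips with 20 to 120 N. Pads are 22 mm wide; open, the fingers measure 114 mm over their backs; the gripper's body (76 mm by 85 mm) begins 54 mm behind the grasp point. The pads swing forward as they close: fully open they stand 13 mm farther back than shut.
Start: joints at [1.266, 0.536, -0.004, 1.538, 0.003, 1.067, -0.071], TCP at [0.154, -0.632, 0.231] pointing down, gripper open.
Joint ranges: [-2.7, 2.7], [-0.37, 2.16], [-1.27, 1.26], [0.24, 2.4], [-1.31, 4.45], [0.19, 1.91], [-2.76, 2.76]. Speed limits (rad/s): [2.39, 2.39, 3.14, 3.14, 3.14, 3.14, 3.14].

INTERFACE

Orientations are given as a unit quaternion [w, x, y, z].
In Python, from station import manip gives the robot as it stands.
- The arm moves only by the tool move_arm, never from a script. Its argument "rows" is a list of rows, each a list of 5 numbers: the closure, from 0 (fully open) to 1 (shut), then the shift along the tool's x, y, z in mm, then the turn about the tool's x in degrees. In form: [[hand, dx, dy, dz, spin], ...]. A call has 1 to 10 rows; each row shifts and turns the commanded pose from where the row before left it, along the tool's axes as they then stand; what a row does not reach is not made up. A row lasts 1/10 s, in which the tool goes at most 50 mm and 8.59 degrees, less where a joint would pass 70% of its speed; a pose out of reach is approached as far as the arm can. A call with a gripper value outside its range is refused whole. The fingers move at their own pace and stop on an object; "force" is the grip in N (left out, the last holds). Time passes only in rows, so rows that do not move let the fingers close. It gives the time, the measured TCP pose, the force and the opening at its end, in the units of the state.
- manip.get_state(): the state, without advancing time (a new reading comes with each control period).
- manip.capture(name): name is "scene" or "top" or "wrist"; returns a dict with "image" (420x560x3 uint8, red, green, blue), "K" (3x3 intrinsics, pixels), "pose" (4x4, takes a point from camera to world coordinates). Camera axes: x right, y down, z forward; pixel columns grow to the right and rows downward; lengths in m; the calibration is good to about 2 mm. A picture is of the moment at which its call begins. There is no depth.
- manip.close_job(): hands the job in, once; it reports no verdict.
The state is a dict: "t": time; "joints": joint angles; "qd": joint speeds; "tau": joint torques, N m; "eef_pos": TCP position; "ee_rot": TCP orientation; "ft_force": force on the tool from outside, world axes, zero at the start; "wrist_torque": the same for the moment, N m; "gripper_width": opening from 0.0 (shut) to 1.0 (fully open).
Only numpy, scipy, OpenCV 4.12 (cv2) and the standard library are available. Lean on these libraries where they do the work, as an engineer would, in place of code of your own. Each camera call takes 0.05 s, during which the arm holds its last target. There are 200 camera calls.

## Working session

There is one attempt and no reset: what is moved stays moved. The work goes in short steps, Python scripts to look and compute and a tool call to move; the robot and the scene stay as the last step left them, time stands still between calls to the robot, and variables do not carry over. Pictures are saved under pics/ and viewed, about 8 in all and at most 12, crops included, and the job is handed in when it is done.

Besides the shell and the picture viewer there is one more tool, called after "Emit:" as name(argument=value, ...) on one line, values as JSON. move_arm: Moves the arm, as the interface text tells. Its arguments: {"type":"object","properties":{"rows":{"type":"array","items":{"type":"array","items":{"type":"number"}}},"force":{"type":"number"}},"required":["rows"]}

```bash
ls; mkdir -p pics; python3 - <<'E'
from station import manip
import cv2
for n in ("scene","top"):
    c=manip.capture(n); cv2.imwrite(f"pics/{n}0.png",c["image"][:,:,::-1])
    print(n,c["K"].tolist(),c["pose"].round(4).tolist())
s=manip.get_state(); print({k:(v if not hasattr(v,'round') else v.round(4).tolist()) for k,v in s.items()})
E
```

```text
pics
scene [[398.43826264436774, 0.0, 293.23739839457], [0.0, 398.43826264436774, 216.30220060275934], [0.0, 0.0, 1.0]] [[-0.6903, 0.4304, -0.5815, 1.1019], [0.7234, 0.4004, -0.5624, 0.4935], [-0.0092, -0.809, -0.5878, 0.5738], [0.0, 0.0, 0.0, 1.0]]
top [[486.02107600151294, 0.0, 280.0552375246403], [0.0, 486.02107600151294, 210.6177423698804], [0.0, 0.0, 1.0]] [[0.0128, -0.9716, 0.2361, 0.384], [-0.9999, -0.0117, 0.0062, 0.0001], [-0.0032, -0.2362, -0.9717, 1.0984], [0.0, 0.0, 0.0, 1.0]]
{'t': 0.1, 'joints': [1.2658, 0.5371, -0.0044, 1.5387, 0.0026, 1.0673, -0.0712], 'qd': [0.0004, -0.0022, 0.0012, -0.0017, -0.0017, -0.0009, 0.001], 'tau': [0.0027, -58.4566, 1.0518, -25.9778, 0.0126, 0.0045, -0.0], 'eef_pos': [0.1536, -0.631, 0.2305], 'ee_rot': [-0.0837, -0.702, -0.0848, 0.7022], 'ft_force': [-0.1029, -0.0882, -0.6668], 'wrist_torque': [0.0176, -0.0571, 0.0321], 'gripper_width': 1.000111036168936}
```

View pics/top0.png

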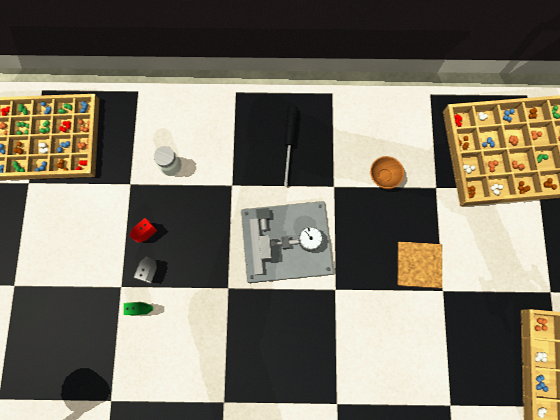

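View pics/scene0.png

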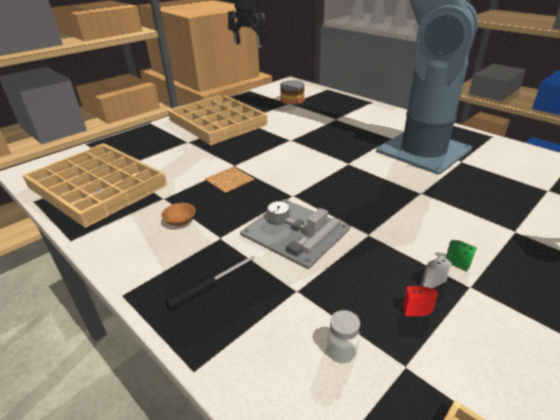

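In the top view the comparator is at about (288,242), with its dial at (311,238). The pad is at (420,264), the jar (167,160), the driver (289,140) and the dish (387,172). There are three spacer-shaped candidates: red (143,231), grey (147,268) and green (138,309). Only the grey one fits, since it is steel with two dark dots, so I'll confirm it in an enlarged crop.

```bash
cat > h.py <<'E'
import numpy as np, cv2
from station import manip
def ray(c,u,v,z):
    K,T=c["K"],c["pose"]; d=T[:3,:3]@np.linalg.solve(K,[u,v,1]); o=T[:3,3]
    return o+d*(z-o[2])/d[2]
def proj(c,p):
    T=np.linalg.inv(c["pose"]); q=T[:3,:3]@np.asarray(p,float)+T[:3,3]; q=c["K"]@q; return q[:2]/q[2]
def crop(c,u0,v0,u1,v1,s): return cv2.resize(c["image"][v0:v1,u0:u1,::-1],None,fx=s,fy=s,interpolation=cv2.INTER_CUBIC)
E
python3 - <<'E'
from h import *
c=manip.capture("top")
a=crop(c,238,195,338,288,6)  # 600x558
b=crop(c,120,255,170,320,4); b=cv2.copyMakeBorder(b,0,558-b.shape[0],0,0,cv2.BORDER_CONSTANT)
cv2.imwrite("pics/c1.png",np.hstack([a,b]))
E
```

```text
(no output)
```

View pics/c1.png

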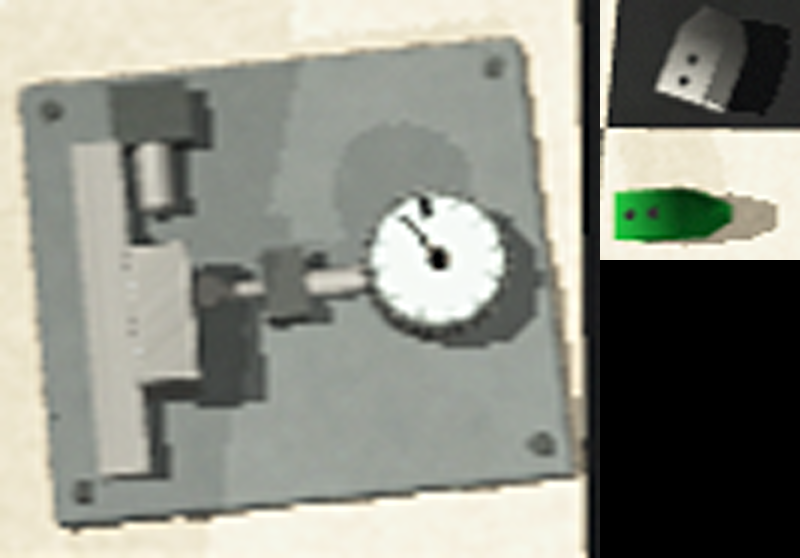

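```bash
cat >> h.py <<'E'
from scipy.spatial.transform import Rotation as R
def Rt(s): q=s["ee_rot"]; return R.from_quat([q[1],q[2],q[3],q[0]]).as_matrix()
def rigid(P,Q):  # 2D: Q = R P + t
    P,Q=np.array(P,float),np.array(Q,float); p,q=P-P.mean(0),Q-Q.mean(0)
    a=np.arctan2((p[:,0]*q[:,1]-p[:,1]*q[:,0]).sum(),(p*q).sum()); M=np.array([[np.cos(a),-np.sin(a)],[np.sin(a),np.cos(a)]])
    t=Q.mean(0)-M@P.mean(0); return a,t,M,np.abs(Q-(P@M.T+t)).max()
E
python3 - <<'E'
from h import *
c=manip.capture("top"); s=manip.get_state()
px=lambda x,y,f,u0,v0:((x+.5)/f-.5+u0,(y+.5)/f-.5+v0)
cor=[(20,88),(523,38),(577,475),(60,527)]
Q=[ray(c,*px(x,y,6,238,195),.012)[:2] for x,y in cor]
a,t,M,e=rigid([(.09,.05),(.09,-.145),(-.08,-.145),(-.08,.05)],Q)
print("comp yaw",a,"t",t,"err",e); 
print("dial pred",M@[0,-.1]+t,"seen",ray(c,*px(437,258,6,238,195),.046), "rot mark/pointer")
d=ray(c,*px(437,258,6,238,195),.046)
for n,p in(("mark",(425,205)),("ptr",(403,217))):
    w=M.T@(ray(c,*px(*p,6,238,195),.046)-d)[:2]; print(n,np.arctan2(w[1],w[0]),np.hypot(*w))
f=lambda x,y:px(x-600,y,4,120,255)
d1,d2=[ray(c,*f(*p),.05)[:2] for p in((692,58),(684,81))]
print("spacer dots",d1,d2,"yaw",np.arctan2(*(d1-d2)[::-1]))
bl,br=[ray(c,*f(*p),.05)[:2] for p in((657,88),(725,110))]; print("rear corners",bl,br,np.hypot(*(bl-br)))
for p in((400,242),(441,242),(441,286),(399,286)): print("pad",ray(c,*p,.004)[:2])
print("tool axes\n",Rt(s).round(4))
w=manip.capture("wrist"); print(w["K"].round(1).tolist(),(Rt(s).T@(w["pose"][:3,3]-s["eef_pos"])).round(4),(Rt(s).T@w["pose"][:3,:3]).round(3))
E
```

```text
comp yaw 0.11399484596487587 t [0.56719227 0.0375463 ] err 0.0010876243135177766
dial pred [ 0.57856708 -0.06180466] seen [ 0.57957425 -0.06072648  0.046     ] rot mark/pointer
mark 0.10401289862258972 0.020232002137925472
ptr 0.5743675529108023 0.019623871403793926
spacer dots [0.50526723 0.30178206] [0.49284776 0.30510595] yaw -0.2615065316295912
rear corners [0.48891701 0.3193361 ] [0.47762867 0.28184917] 0.039149667018151646
pad [ 0.57964014 -0.26730674]
pad [ 0.58078057 -0.36066891]
pad [ 0.48123954 -0.35417091]
pad [ 0.48006846 -0.26055557]
tool axes
 [[-3.000e-04  2.366e-01 -9.716e-01]
 [ 1.000e-03 -9.716e-01 -2.366e-01]
 [-1.000e+00 -1.100e-03  1.000e-04]]
[[315.0, 0.0, 278.6], [0.0, 315.0, 209.2], [0.0, 0.0, 1.0]] [-0.143   0.0007 -0.0659] [[-0.    -0.263  0.965]
 [ 1.     0.001  0.   ]
 [-0.001  0.965  0.263]]
```

```bash
cat >> h.py <<'E'
def phi(s): m=Rt(s); return np.degrees(np.arctan2(m[1,1],m[0,1]))
def plan(tgt,ph,hand,n,s=None,q=.5):
    """rows from the present pose to TCP tgt (m), jaw (tool y) angle ph (deg), n rows; each shift in tool axes, then spin"""
    s=s or manip.get_state(); p=np.array(s["eef_pos"])*1e3; a=phi(s); t=np.array(tgt)*1e3; rows=[]; a0,p0=a,p.copy()
    da=(ph-a+180)%360-180
    for k in range(1,n+1):
        w=k/n; d=p0+(t-p0)*w-p; r=np.radians(a); y=np.array([np.cos(r),np.sin(r)]); z=np.array([y[1],-y[0]])
        row=[-d[2],d[:2]@y,d[:2]@z]; row=[round(float(round(v/q)*q),2)+0. for v in row]
        p=p+np.r_[row[1]*y+row[2]*z,-row[0]]; sp=float(round(-(a0+da*w-a)/q)*q)+0.; a-=sp; rows.append([hand]+row+[sp])
    print(rows)
def st():
    s=manip.get_state(); print("t",round(s["t"],2),"pos",np.round(s["eef_pos"],4),"phi",round(phi(s),2),"w",round(s["gripper_width"],3),"F",np.round(s["ft_force"],2),"j",np.round(s["joints"],2)); return s
E
python3 - <<'E'
from h import *
st(); plan([.520,-.055,.20],-7,0,20)
E
```

```text
t 0.25 pos [ 0.1537 -0.6313  0.2309] phi -76.32 w 0.999 F [ 0.4  -0.09  0.62] j [ 1.27  0.54 -0.    1.54  0.    1.07 -0.07]
[[0, 1.5, -23.5, -24.5, -3.5], [0, 1.5, -22.5, -26.0, -3.5], [0, 1.5, -20.5, -27.5, -3.5], [0, 1.5, -18.5, -28.5, -3.5], [0, 1.5, -17.0, -29.5, -3.5], [0, 2.0, -15.0, -30.5, -3.5], [0, 1.5, -13.5, -31.5, -3.5], [0, 1.5, -11.5, -32.5, -3.0], [0, 1.5, -9.5, -32.5, -3.5], [0, 1.5, -7.5, -33.5, -3.5], [0, 1.5, -5.5, -33.5, -3.5], [0, 1.5, -3.5, -34.0, -3.5], [0, 1.5, -1.5, -34.0, -3.5], [0, 1.5, 0.5, -34.5, -3.5], [0, 1.5, 3.0, -34.0, -3.5], [0, 1.5, 4.5, -33.5, -3.5], [0, 1.5, 7.0, -33.5, -3.5], [0, 2.0, 9.0, -33.0, -3.5], [0, 1.5, 11.0, -32.5, -3.5], [0, 1.5, 13.0, -31.5, -3.5]]
```

Emit:
move_arm(rows=[[0,1.5,-23.5,-24.5,-3.5],[0,1.5,-22.5,-26.0,-3.5],[0,1.5,-20.5,-27.5,-3.5],[0,1.5,-18.5,-28.5,-3.5],[0,1.5,-17.0,-29.5,-3.5],[0,2.0,-15.0,-30.5,-3.5],[0,1.5,-13.5,-31.5,-3.5],[0,1.5,-11.5,-32.5,-3.0],[0,1.5,-9.5,-32.5,-3.5],[0,1.5,-7.5,-33.5,-3.5]])

```text
t: 1.25
eef_pos: [0.3375, -0.3422, 0.2158]
ee_rot: [-0.289, -0.645, -0.289, 0.645]
ft_force: [-0.3, 0.3, 0.7]
gripper_width: 0.999
```

Emit:
move_arm(rows=[[0,1.5,-5.5,-33.5,-3.5],[0,1.5,-3.5,-34.0,-3.5],[0,1.5,-1.5,-34.0,-3.5],[0,1.5,0.5,-34.5,-3.5],[0,1.5,3.0,-34.0,-3.5],[0,1.5,4.5,-33.5,-3.5],[0,1.5,7.0,-33.5,-3.5],[0,2.0,9.0,-33.0,-3.5],[0,1.5,11.0,-32.5,-3.5],[0,1.5,13.0,-31.5,-3.5]])

```text
t: 2.25
eef_pos: [0.5209, -0.0541, 0.2003]
ee_rot: [-0.47, -0.528, -0.47, 0.528]
ft_force: [0.3, -0.4, 0.8]
gripper_width: 1.002
```

```bash
python3 - <<'E'
from h import *
st(); c=manip.capture("wrist"); s=st(); np.savez("w1.npz",**c); cv2.imwrite("pics/w1.png",cv2.resize(c["image"][:,:,::-1],(800,600),interpolation=cv2.INTER_CUBIC))
print(proj(c,[.579,-.061,.046])*800/560)
E
```

```text
t 2.25 pos [ 0.5209 -0.0541  0.2003] phi -6.69 w 1.002 F [ 0.35 -0.44  0.81] j [ 0.42  0.41 -0.51  1.88  0.25  0.92 -0.32]
t 2.3 pos [ 0.5238 -0.0477  0.2006] phi -6.15 w 1.0 F [3.7  5.81 0.82] j [ 0.42  0.41 -0.51  1.87  0.25  0.91 -0.32]
[485.07488094 276.7122792 ]
```

View pics/w1.png

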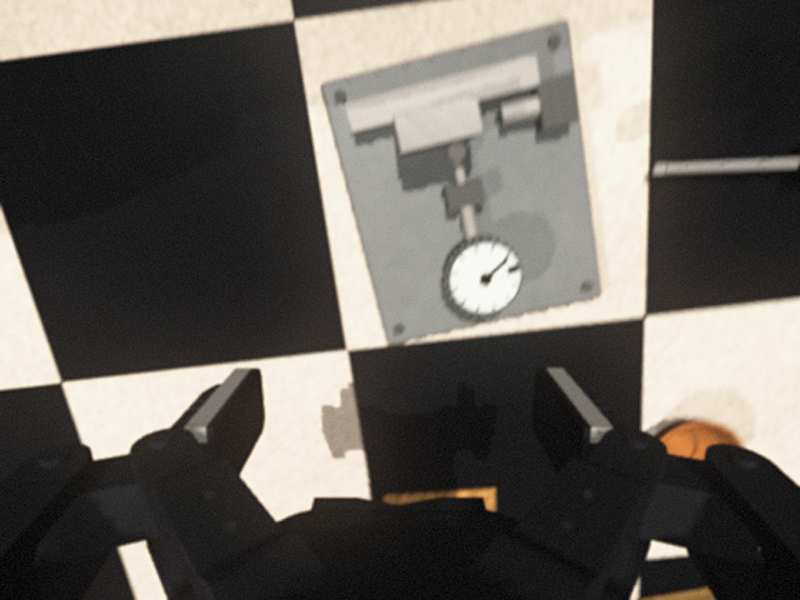

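The dial centre is at (484,277) in the wrist view, which matches the predicted (485,277), so the two cameras agree. The jaw path along the comparator's x is clear.

```bash
python3 - <<'E'
from h import *
plan([.579,-.061,.10],-7,0,6)
E
```

```text
[[0, 17.0, 9.5, 1.0, 0.0], [0, 16.5, 9.5, 1.5, 0.5], [0, 17.0, 9.0, 1.0, 0.0], [0, 16.5, 9.5, 1.0, 0.0], [0, 17.0, 9.5, 1.5, 0.0], [0, 16.5, 9.5, 1.0, 0.5]]
```

Emit:
move_arm(rows=[[0,17.0,9.5,1.0,0.0],[0,16.5,9.5,1.5,0.5],[0,17.0,9.0,1.0,0.0],[0,16.5,9.5,1.0,0.0],[0,17.0,9.5,1.5,0.0],[0,16.5,9.5,1.0,0.5],[0,0,0,0,0],[0,0,0,0,0],[0,0,0,0,0],[0,0,0,0,0]])

```text
t: 3.3
eef_pos: [0.5757, -0.0692, 0.1008]
ee_rot: [0.465, 0.533, 0.464, -0.533]
ft_force: [-0.9, -0.1, -0.7]
gripper_width: 1.003
```

```bash
python3 - <<'E'
from h import *
s=st(); plan([.579,-.061,.017],-7,0,6)
E
```

```text
t 3.3 pos [ 0.5757 -0.0692  0.1008] phi -7.81 w 1.003 F [-0.9  -0.11 -0.74] j [ 0.36  0.63 -0.43  1.8   0.35  0.78 -0.38]
[[0, 14.0, 0.5, -1.5, 0.0], [0, 14.0, 0.0, -1.5, -0.5], [0, 14.0, 0.5, -1.5, 0.0], [0, 14.0, 0.5, -1.0, 0.0], [0, 14.0, 0.5, -1.5, 0.0], [0, 14.0, 0.0, -1.5, -0.5]]
```

Emit:
move_arm(rows=[[0,14,0.5,-1.5,0],[0,14,0,-1.5,-0.5],[0,14,0.5,-1.5,0],[0,14,0.5,-1,0],[0,14,0.5,-1.5,0],[0,14,0,-1.5,-0.5],[0,0,0,0,0],[0,0,0,0,0],[0,0,0,0,0],[0,0,0,0,0]])

```text
t: 4.3
eef_pos: [0.5792, -0.0612, 0.0165]
ee_rot: [0.47, 0.529, 0.469, -0.529]
ft_force: [0.2, 0.2, -0.7]
gripper_width: 1.002
```

Emit:
move_arm(rows=[[0.3,0,0,0,0],[0.3,0,0,0,0],[0.45,0,0,0,0],[0.45,0,0,0,0],[0.45,0,0,0,0],[0.45,0,0,0,0]], force=30)

```text
t: 4.9
eef_pos: [0.5782, -0.0611, 0.0162]
ee_rot: [-0.469, -0.529, -0.469, 0.529]
ft_force: [-1.8, 0.3, 5.2]
gripper_width: 0.597
```

```bash
python3 - <<'E'
from h import *
s=st(); c=manip.capture("wrist"); cv2.imwrite("pics/w2.png",crop(c,170,180,390,345,3))
E
```

```text
t 4.9 pos [ 0.5782 -0.0611  0.0162] phi -6.82 w 0.597 F [-1.84  0.3   5.16] j [ 0.3   0.76 -0.37  1.82  0.43  0.64 -0.44]
```

View pics/w2.png

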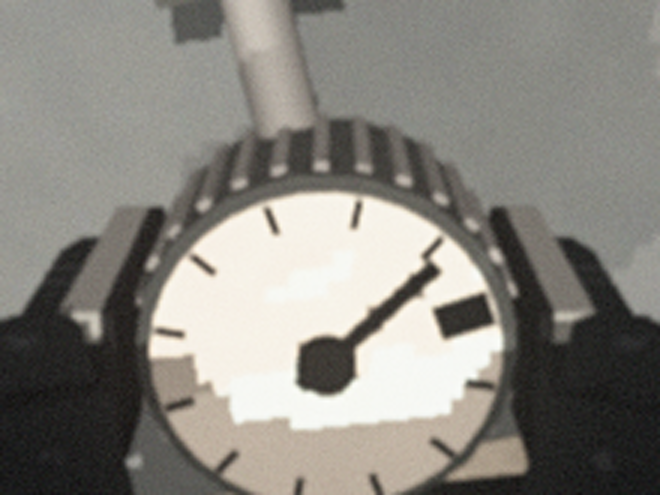

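The jaws hold the bezel at width 0.597, about 51 mm. In the crop the dial centre is (326,364), the pointer tip (433,270) and the broad zero mark (465,315).

```bash
cat >> h.py <<'E'
def dial(ctr,tip,mark,u0=170,v0=180,f=3):
    c=manip.capture("wrist"); g=lambda p:ray(c,(p[0]+.5)/f-.5+u0,(p[1]+.5)/f-.5+v0,.047)[:2]
    o=g(ctr); a=[]
    for n,p in(("ptr",tip),("mark",mark)):
        w=g(p)-o; a.append(np.degrees(np.arctan2(w[1],w[0]))-6.53); print(n,a[-1],np.hypot(*w))
    print("ctr",o,"diff",a[0]-a[1])
E
python3 - <<'E'
from h import *
dial((326,364),(433,270),(465,315)); s=st(); plan(s["eef_pos"],phi(s)+27,0,4)
E
```

```text
ptr 31.392957279424948 0.019562011860777315
mark 8.366405744776284 0.019702713319879335
ctr [ 0.57747721 -0.06430307] diff 23.026551534648664
t 5.0 pos [ 0.5782 -0.0611  0.0162] phi -6.82 w 0.595 F [-2.03  0.17  5.5 ] j [ 0.3   0.76 -0.37  1.82  0.43  0.64 -0.44]
[[0, 0.0, 0.0, 0.0, -7.0], [0, 0.0, 0.0, 0.0, -6.5], [0, 0.0, 0.0, 0.0, -7.0], [0, 0.0, 0.0, 0.0, -6.5]]
```

Emit:
move_arm(rows=[[0.45,0,0,0,-4],[0.45,0,0,0,-4],[0.45,0,0,0,-4],[0.45,0,0,0,-4],[0.45,0,0,0,-4],[0.45,0,0,0,-4],[0.45,0,0,0,0],[0.45,0,0,0,0],[0.45,0,0,0,0]])

```text
t: 5.9
eef_pos: [0.5777, -0.0612, 0.0162]
ee_rot: [0.569, 0.419, 0.569, -0.42]
ft_force: [-3.9, -0.2, 7.2]
gripper_width: 0.601
```

```bash
python3 - <<'E'
from h import *
s=st(); c=manip.capture("wrist"); cv2.imwrite("pics/w3.png",crop(c,170,180,390,345,3))
E
```

```text
t 5.9 pos [ 0.5777 -0.0612  0.0162] phi 17.18 w 0.601 F [-3.86 -0.18  7.19] j [ 0.37  0.78 -0.47  1.81  0.53  0.68 -0.11]
```

View pics/w3.png

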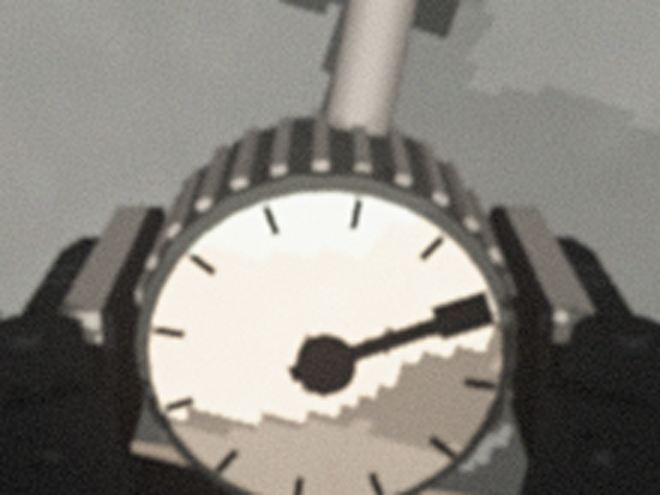

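The zero mark at (463,313) now lies right under the pointer. I'll let go and rise.

Emit:
move_arm(rows=[[0,0,0,0,0],[0,0,0,0,0],[0,0,0,0,0],[0,0,0,0,0],[0,-15,0,0,0],[0,-20,0,0,0],[0,-25,0,0,0],[0,-25,0,0,0],[0,0,0,0,0],[0,0,0,0,0]])

```text
t: 6.95
eef_pos: [0.5791, -0.0612, 0.1019]
ee_rot: [0.57, 0.42, 0.569, -0.42]
ft_force: [-0.6, 0.9, -0.8]
gripper_width: 1.005
```

```bash
python3 - <<'E'
from h import *
s=st(); c=manip.capture("wrist"); cv2.imwrite("pics/w4.png",crop(c,120,40,460,300,2))
u=lambda p:(np.round((proj(c,p)-[120,40])*2)).tolist()
a=.1140; M=np.array([[np.cos(a),-np.sin(a)],[np.sin(a),np.cos(a)]])
for x,y in((25,11),(25,-11),(-25,-11),(-25,11)): print("mastertop",u(np.r_[M@[x/1e3,y/1e3]+[.5672,.0375],.062]))
plan([.5675,.038,.10],6.5,0,5)
E
```

```text
t 6.95 pos [ 0.5791 -0.0612  0.1019] phi 17.18 w 1.005 F [-0.58  0.91 -0.82] j [ 0.43  0.66 -0.54  1.79  0.45  0.82 -0.04]
mastertop [488.0, 16.0]
mastertop [468.0, 103.0]
mastertop [287.0, 67.0]
mastertop [302.0, -23.0]
[[0, 0.0, 4.0, -19.5, 2.0], [0, 0.5, 3.0, -20.0, 2.5], [0, 0.0, 2.0, -19.5, 2.0], [0, 0.0, 1.5, -20.0, 2.0], [0, 0.5, 1.0, -20.0, 2.0]]
```

View pics/w4.png

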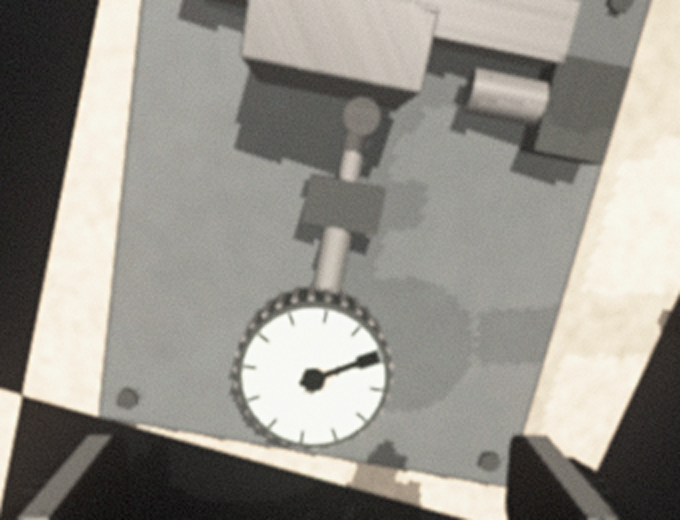

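The mark at (370,358) is still under the pointer with the bezel free. The master's near top corners are at (245,58) and (420,92). I predicted (287,67) and (468,103), so the master stands about 12 mm towards -x. I'll measure that, and the screw face too.

```bash
python3 - <<'E'
from h import *
c=manip.capture("wrist"); s=st(); g=lambda p,z:ray(c,(p[0]+.5)/2-.5+120,(p[1]+.5)/2-.5+40,z)
a=.1140; M=np.array([[np.cos(a),-np.sin(a)],[np.sin(a),np.cos(a)]]); t=np.array([.5672,.0375])
L=lambda p,z:(M.T@(g(p,z)[:2]-t)*1e3).round(1)
for n,p,z in(("mL",(245,58),.062),("mR",(420,92),.062),("mTopR",(437,12),.062),("tip top",(477,69),.028),("tip mid",(470,85),.021),("dial",(313,380),.046),("roller",(361,116),.028),("plate c",(100,415),.012),("plate c",(527,483),.012),("block corner",(537,150),.028)): print(n,L(p,z))
e=g((420,92),.062)-g((245,58),.062); print("master edge yaw",np.degrees(np.arctan2(e[1],e[0])),np.hypot(*e[:2]))
m=(g((420,92),.062)+g((245,58),.062))[:2]/2+M@[0,.011]; print("master ctr",m)
plan([m[0],m[1],.10],6.5,0,5)
E
```

```text
t 7.05 pos [ 0.578  -0.0612  0.1004] phi 17.18 w 1.0 F [ 0.27  0.67 -0.35] j [ 0.43  0.66 -0.54  1.79  0.45  0.82 -0.04]
mL [-37.3 -10.9]
mR [ 10.5 -10.5]
mTopR [10.4  9.4]
tip top [31.1  4. ]
tip mid [31.5  0.1]
dial [  -2.  -102.1]
roller [ -2.2 -16.6]
plate c [ -80.  -143.6]
plate c [  93.6 -141. ]
block corner [ 56.7 -16.2]
master edge yaw 6.976991884652659 0.047808938852553585
master ctr [0.55384588 0.03625852]
[[0, 0.0, 1.0, -20.0, 2.0], [0, 0.0, 0.5, -20.0, 2.5], [0, 0.0, -0.5, -20.0, 2.0], [0, 0.5, -1.0, -20.5, 2.0], [0, 0.0, -2.0, -20.0, 2.0]]
```

Emit:
move_arm(rows=[[0,0,1,-20,2],[0,0,0.5,-20,2.5],[0,0,-0.5,-20,2],[0,0.5,-1,-20.5,2],[0,0,-2,-20,2],[0,0,0,0,0],[0,0,0,0,0],[0,0,0,0,0]])

```text
t: 7.85
eef_pos: [0.5542, 0.035, 0.0998]
ee_rot: [0.528, 0.47, 0.528, -0.471]
ft_force: [0.1, -0.1, 0.2]
gripper_width: 1.003
```

```bash
python3 - <<'E'
from h import *
s=st(); plan([.5535,.0365,.029],6.5,0,5)
E
```

```text
t 7.85 pos [0.5542 0.035  0.0998] phi 6.63 w 1.003 F [ 0.11 -0.09  0.17] j [ 0.24  0.61 -0.51  1.86  0.41  0.77 -0.38]
[[0, 14.0, 0.0, -0.5, 0.0], [0, 14.5, 0.0, 0.0, 0.0], [0, 14.0, -0.5, -0.5, 0.0], [0, 14.0, 0.0, 0.0, 0.0], [0, 14.5, 0.0, -0.5, 0.0]]
```

Emit:
move_arm(rows=[[0,14,0,-0.5,0],[0,14.5,0,0,0],[0,14,-0.5,-0.5,0],[0,14,0,0,0],[0,14.5,0,-0.5,0],[0,0,0,0,0],[0,0,0,0,0],[0,0,0,0,0]])

```text
t: 8.65
eef_pos: [0.554, 0.0382, 0.0298]
ee_rot: [0.529, 0.47, 0.528, -0.47]
ft_force: [0.4, -0.6, -0.2]
gripper_width: 0.999
```

Emit:
move_arm(rows=[[0.3,0,0,0,0],[0.3,0,0,0,0],[0.5,0,0,0,0],[0.5,0,0,0,0],[0.5,0,0,0,0],[0.5,0,0,0,0]], force=40)

```text
t: 9.25
eef_pos: [0.5541, 0.0381, 0.0299]
ee_rot: [0.529, 0.47, 0.528, -0.47]
ft_force: [-0.0, -0.5, 6.5]
gripper_width: 0.578
```

Emit:
move_arm(rows=[[0.5,-5,0,0,0],[0.5,-10,0,0,0],[0.5,-15,0,0,0],[0.5,-20,0,0,0],[0.5,-20,0,0,0],[0.5,-10,0,0,0],[0.5,0,0,0,0],[0.5,0,0,0,0]])

```text
t: 10.05
eef_pos: [0.5532, 0.0378, 0.1091]
ee_rot: [0.528, 0.47, 0.528, -0.47]
ft_force: [0.1, -0.2, -4.2]
gripper_width: 0.579
```

```bash
python3 - <<'E'
from h import *
s=st(); c=manip.capture("wrist"); cv2.imwrite("pics/w5.png",crop(c,100,100,460,370,2))
plan([.532,-.312,.115],-25,.5,12)
E
```

```text
t 10.05 pos [0.5532 0.0378 0.1091] phi 6.68 w 0.579 F [ 0.11 -0.22 -4.2 ] j [ 0.24  0.6  -0.52  1.86  0.41  0.79 -0.38]
[[0.5, -0.5, -5.0, 28.5, 2.5], [0.5, -0.5, -4.0, 29.0, 3.0], [0.5, -0.5, -2.5, 29.5, 2.5], [0.5, -0.5, -1.0, 29.0, 2.5], [0.5, -0.5, 0.5, 29.0, 2.5], [0.5, -0.5, 1.5, 29.5, 3.0], [0.5, -0.5, 3.0, 29.0, 2.5], [0.5, -0.5, 4.0, 29.0, 2.5], [0.5, -1.0, 5.5, 28.5, 3.0], [0.5, -0.5, 7.0, 28.5, 2.5], [0.5, -0.5, 8.5, 28.0, 2.5], [0.5, -0.5, 9.5, 27.5, 2.5]]
```

View pics/w5.png

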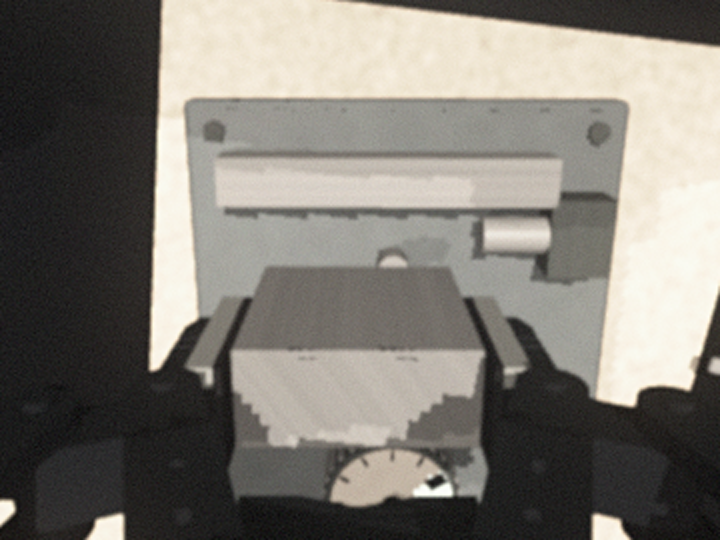

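The master is held straight, with the roller, fence (face edge (215,208) to (560,210)) and screw tip (left end at 482,235) visible behind it. I'll use the fence edge to refine the comparator pose, then move to the pad.

```bash
python3 - <<'E'
from h import *
c=manip.capture("wrist"); g=lambda p,z:ray(c,(p[0]+.5)/2-.5+100,(p[1]+.5)/2-.5+100,z)[:2]
a,t,M,e=rigid([(-.065,.0125),(.060,.0125)],[g((216,208),.028),g((560,209),.028)]); print("fence fit yaw",a,t,e)
Q=[g((187,101),.012),g((628,102),.012)]; print("plate far corners",Q, "yaw",np.arctan2(*(Q[1]-Q[0])[::-1]),np.hypot(*(Q[1]-Q[0])))
a2,t2,M2,e2=rigid([(-.08,.05),(.09,.05)],Q); print(a2,t2,e2)
print("screw face (comp)",(M.T@(g((482,235),.021)-t)*1e3))
E
```

```text
fence fit yaw 0.11467112344171213 [0.56610534 0.03536374] 0.00048627599757694595
plate far corners [array([0.48315788, 0.07595648]), array([0.6474682, 0.0949576])] yaw 0.11513024846995151 0.16540533509292207
0.11513024846995151 [0.56608995 0.03521367] 0.0022821237228561886
screw face (comp) [33.91804422  0.37641547]
```

Emit:
move_arm(rows=[[0.5,-0.5,-5,28.5,2.5],[0.5,-0.5,-4,29,3],[0.5,-0.5,-2.5,29.5,2.5],[0.5,-0.5,-1,29,2.5],[0.5,-0.5,0.5,29,2.5],[0.5,-0.5,1.5,29.5,3],[0.5,-0.5,3,29,2.5],[0.5,-0.5,4,29,2.5],[0.5,-1,5.5,28.5,3],[0.5,-0.5,7,28.5,2.5]])

```text
t: 11.15
eef_pos: [0.5352, -0.2544, 0.1137]
ee_rot: [-0.405, -0.579, -0.407, 0.579]
ft_force: [0.6, 0.0, -4.3]
gripper_width: 0.574
```

Emit:
move_arm(rows=[[0.5,-0.5,8.5,28,2.5],[0.5,-0.5,9.5,27.5,2.5],[0.5,0,0,0,0],[0.5,0,0,0,0],[0.5,0,0,0,0],[0.5,0,0,0,0]])

```text
t: 11.75
eef_pos: [0.5331, -0.3103, 0.1154]
ee_rot: [0.381, 0.595, 0.382, -0.595]
ft_force: [0.3, -0.0, -3.8]
gripper_width: 0.582
```

```bash
python3 - <<'E'
from h import *
s=st(); plan([.532,-.312,.030],phi(s),.5,6)
E
```

```text
t 11.75 pos [ 0.5331 -0.3103  0.1154] phi -24.69 w 0.582 F [ 0.33 -0.01 -3.77] j [ 0.71  0.65 -0.36  1.7   0.28  0.85 -0.2 ]
[[0.5, 14.0, 0.0, 0.5, 0.0], [0.5, 14.5, 0.0, 0.0, 0.0], [0.5, 14.0, 0.0, 0.5, 0.0], [0.5, 14.5, 0.0, 0.5, 0.0], [0.5, 14.0, 0.0, 0.0, 0.0], [0.5, 14.5, 0.0, 0.5, 0.0]]
```

Emit:
move_arm(rows=[[0.5,14,0,0,0],[0.5,14.5,0,0,0],[0.5,14,0,0,0],[0.5,14.5,0,0,0],[0.5,14,0,0,0],[0.5,12,0,0,0],[0.5,4,0,0,0],[0.5,2.5,0,0,0],[0.5,2.0,0,0,0],[0.5,1.5,0,0,0]])

```text
t: 12.75
eef_pos: [0.5333, -0.3121, 0.0232]
ee_rot: [0.381, 0.596, 0.381, -0.596]
ft_force: [-0.1, -0.1, -3.0]
gripper_width: 0.575
```

Emit:
move_arm(rows=[[0.5,0,0,0,0],[0.5,0,0,0,0]])

```text
t: 12.95
eef_pos: [0.5331, -0.312, 0.0231]
ee_rot: [0.381, 0.596, 0.381, -0.596]
ft_force: [0.2, -0.7, -3.5]
gripper_width: 0.578
```

Still carrying the weight (3.5 N), with about 1 mm to go.

Emit:
move_arm(rows=[[0.5,1,0,0,0],[0.5,0.5,0,0,0],[0.5,0.5,0,0,0],[0.5,0,0,0,0],[0.5,0,0,0,0]])

```text
t: 13.45
eef_pos: [0.5331, -0.3121, 0.0219]
ee_rot: [-0.381, -0.596, -0.381, 0.596]
ft_force: [-2.5, 1.0, 7.1]
gripper_width: 0.58
```

Contact is made (force +7 N). I'll release and rise.

Emit:
move_arm(rows=[[0.35,0,0,0,0],[0.2,0,0,0,0],[0,0,0,0,0],[0,0,0,0,0],[0,0,0,0,0],[0,-15,0,0,0],[0,-25,0,0,0],[0,-30,0,0,0],[0,-30,0,0,0],[0,-20,0,0,0]])

```text
t: 14.45
eef_pos: [0.5339, -0.3123, 0.1443]
ee_rot: [0.382, 0.596, 0.38, -0.595]
ft_force: [0.9, -0.1, 0.0]
gripper_width: 1.002
```

```bash
python3 - <<'E'
from h import *
s=st(); c=manip.capture("wrist"); a=cv2.resize(c["image"][:,:,::-1],(400,300)); t=manip.capture("top"); b=crop(t,380,220,460,310,4)
b2=crop(t,120,240,190,300,5)
H=max(x.shape[0] for x in(a,b,b2)); pad=lambda x:cv2.copyMakeBorder(x,0,H-x.shape[0],0,0,cv2.BORDER_CONSTANT)
b=cv2.resize(b,None,fx=.6,fy=.6); b2=b2; im=np.hstack([pad(a[:, :250]),pad(b),pad(b2)]); cv2.imwrite("pics/p6.png",im[:, :800]); print(im.shape, a[:, :250].shape,b.shape,b2.shape)
plan([.44,.23,.20],58,0,20)
E
```

```text
t 14.45 pos [ 0.5339 -0.3123  0.1443] phi -24.81 w 1.002 F [ 0.89 -0.1   0.  ] j [ 0.72  0.61 -0.37  1.68  0.27  0.9  -0.19]
(360, 792, 3) (300, 250, 3) (216, 192, 3) (300, 350, 3)
[[0, -2.5, -15.5, -22.5, -4.0], [0, -3.0, -14.5, -24.0, -4.5], [0, -2.5, -12.0, -24.5, -4.0], [0, -3.0, -10.5, -25.5, -4.0], [0, -2.5, -8.5, -26.0, -4.0], [0, -3.0, -7.0, -27.0, -4.5], [0, -2.5, -4.5, -27.0, -4.0], [0, -3.0, -3.0, -27.5, -4.0], [0, -2.5, -0.5, -27.5, -4.5], [0, -3.0, 1.0, -27.5, -4.0], [0, -2.5, 3.5, -27.5, -4.0], [0, -3.0, 5.0, -27.0, -4.0], [0, -2.5, 7.0, -26.5, -4.5], [0, -3.0, 9.0, -26.0, -4.0], [0, -2.5, 11.0, -25.5, -4.0], [0, -3.0, 12.5, -24.5, -4.5], [0, -2.5, 14.5, -23.5, -4.0], [0, -3.0, 16.0, -22.5, -4.0], [0, -2.5, 18.0, -21.0, -4.0], [0, -3.0, 19.0, -20.0, -4.5]]
```

View pics/p6.png

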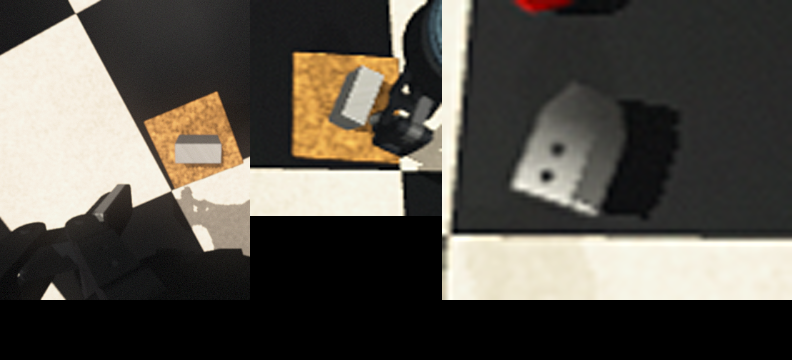

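The master stands upright in the middle of the pad and is released. Next I'll go above the spacer, which is the grey one with two dots at (552,163) in the crop.

```bash
python3 - <<'E'
from h import *
plan([.49,.302,.17],75,0,20)
E
```

```text
[[0, -1.0, -15.0, -27.0, -5.0], [0, -1.5, -12.5, -28.0, -5.0], [0, -1.0, -10.0, -29.5, -5.0], [0, -1.5, -7.5, -29.5, -5.0], [0, -1.0, -5.0, -30.5, -5.0], [0, -1.5, -2.0, -31.0, -5.0], [0, -1.0, 0.5, -30.5, -5.0], [0, -1.5, 3.0, -31.0, -5.0], [0, -1.0, 6.0, -30.0, -5.0], [0, -1.5, 8.5, -29.5, -5.0], [0, -1.0, 11.0, -29.0, -5.0], [0, -1.5, 13.5, -27.5, -5.0], [0, -1.0, 16.0, -26.5, -5.0], [0, -1.5, 18.0, -25.0, -5.0], [0, -1.0, 20.5, -23.5, -5.0], [0, -1.5, 22.0, -21.0, -5.0], [0, -1.0, 24.0, -19.5, -5.0], [0, -1.5, 25.5, -17.5, -5.0], [0, -1.0, 27.0, -15.0, -5.0], [0, -1.5, 28.0, -12.5, -5.0]]
```

Emit:
move_arm(rows=[[0,-1.0,-15.0,-27.0,-5.0],[0,-1.5,-12.5,-28.0,-5.0],[0,-1.0,-10.0,-29.5,-5.0],[0,-1.5,-7.5,-29.5,-5.0],[0,-1.0,-5.0,-30.5,-5.0],[0,-1.5,-2.0,-31.0,-5.0],[0,-1.0,0.5,-30.5,-5.0],[0,-1.5,3.0,-31.0,-5.0],[0,-1.0,6.0,-30.0,-5.0],[0,-1.5,8.5,-29.5,-5.0]])

```text
t: 15.55
eef_pos: [0.5098, -0.0026, 0.1534]
ee_rot: [0.598, 0.377, 0.598, -0.377]
ft_force: [-0.1, -0.1, -0.4]
gripper_width: 1.0
```

Emit:
move_arm(rows=[[0,-1.0,11.0,-29.0,-5.0],[0,-1.5,13.5,-27.5,-5.0],[0,-1.0,16.0,-26.5,-5.0],[0,-1.5,18.0,-25.0,-5.0],[0,-1.0,20.5,-23.5,-5.0],[0,-1.5,22.0,-21.0,-5.0],[0,-1.0,24.0,-19.5,-5.0],[0,-1.5,25.5,-17.5,-5.0],[0,-1.0,27.0,-15.0,-5.0],[0,-1.5,28.0,-12.5,-5.0]])

```text
t: 16.55
eef_pos: [0.4866, 0.3048, 0.1658]
ee_rot: [0.701, 0.089, 0.701, -0.089]
ft_force: [0.1, -0.1, -0.0]
gripper_width: 1.001
```

Emit:
move_arm(rows=[[0,0,0,0,0],[0,0,0,0,0],[0,0,0,0,0],[0,0,0,0,0],[0,0,0,0,0],[0,0,0,0,0]])

```text
t: 17.15
eef_pos: [0.4878, 0.3023, 0.1658]
ee_rot: [0.701, 0.091, 0.701, -0.092]
ft_force: [-0.5, 0.5, 0.5]
gripper_width: 1.0
```

```bash
python3 - <<'E'
from h import *
s=st(); c=manip.capture("wrist"); u,v=proj(c,[.495,.302,.05]); u0,v0=int(u)-90,int(v)-70; print(u0,v0)
cv2.imwrite("pics/w7.png",crop(c,max(u0,0),max(v0,0),u0+180,v0+140,4))
E
```

```text
t 17.15 pos [0.4878 0.3023 0.1658] phi 75.13 w 1.0 F [-0.51  0.46  0.52] j [-0.02  0.64 -0.86  1.76  0.57  1.    0.21]
191 142
```

View pics/w7.png

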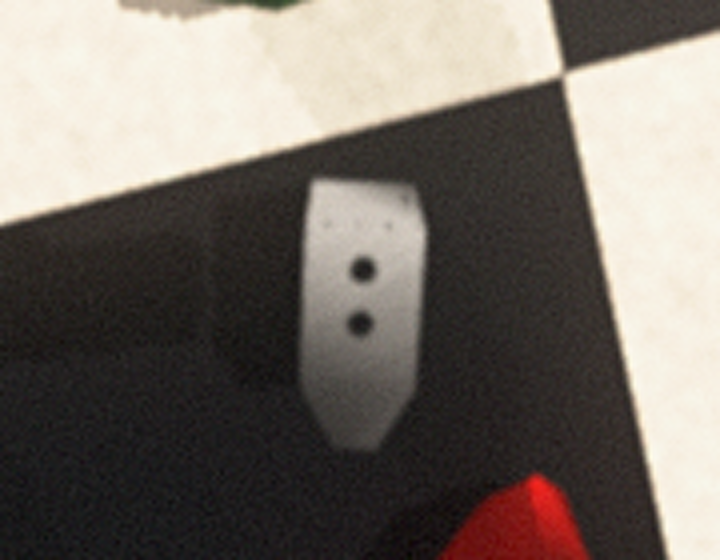

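The spacer's top outline shows the nose at (335–378,450), shoulders at (300,385) and (413,388), and rear edge corners at (304,228) and (426,230). It is plain grey, and the red look-alike is clear of the finger paths.

```bash
python3 - <<'E'
from h import *
c=manip.capture("wrist"); s=st(); g=lambda p:ray(c,(p[0]+.5)/4-.5+191,(p[1]+.5)/4-.5+142,.05)[:2]
P=[(25,-4.5),(25,4.5),(11,-12.5),(11,12.5),(-25,-12.5),(-25,12.5)]
Q=[g(p) for p in((335,450),(378,450),(300,385),(413,388),(304,228),(426,230))]
a,t,M,e=rigid(np.array(P)/1e3,Q); print("spacer",np.degrees(a),t,e)
G=t+M@[-.005,0]; print(G); plan([*G,.09],np.degrees(a)+90,0,5)
E
```

```text
t 17.25 pos [0.4876 0.3026 0.1658] phi 75.15 w 0.998 F [-1.49 -0.19  0.06] j [-0.02  0.65 -0.86  1.76  0.57  1.    0.21]
spacer -16.784018150340028 [0.50686741 0.29806281] 0.0007257266602692658
[0.50208041 0.29950663]
[[0, 15.0, 0.0, 3.0, 0.5], [0, 15.5, 0.5, 3.0, 0.5], [0, 15.0, 0.0, 3.0, 0.0], [0, 15.0, 0.0, 3.0, 0.5], [0, 15.5, 0.5, 2.5, 0.5]]
```

Emit:
move_arm(rows=[[0,15.0,0.0,3.0,0.5],[0,15.5,0.5,3.0,0.5],[0,15.0,0.0,3.0,0.0],[0,15.0,0.0,3.0,0.5],[0,15.5,0.5,2.5,0.5],[0,15,0,0,0],[0,15,0,0,0],[0,15,0,0,0],[0,15,0,0,0],[0,10,0,0,0]])

```text
t: 18.25
eef_pos: [0.5012, 0.2997, 0.0182]
ee_rot: [0.699, 0.103, 0.7, -0.104]
ft_force: [0.3, -0.2, 0.0]
gripper_width: 0.995
```

Emit:
move_arm(rows=[[0,0,0,0,0],[0,0,0,0,0],[0,0,0,0,0]])

```text
t: 18.55
eef_pos: [0.5022, 0.3004, 0.0205]
ee_rot: [0.7, 0.104, 0.699, -0.103]
ft_force: [0.4, 0.6, 1.0]
gripper_width: 1.001
```

Emit:
move_arm(rows=[[0,1.5,0,0,0],[0,0,0,0,0],[0.4,0,0,0,0],[0.4,0,0,0,0],[0.8,0,0,0,0],[0.8,0,0,0,0],[0.8,0,0,0,0],[0.8,0,0,0,0],[0.8,0,0,0,0]], force=40)

```text
t: 19.45
eef_pos: [0.5018, 0.3, 0.0184]
ee_rot: [0.7, 0.103, 0.699, -0.103]
ft_force: [0.6, 0.4, 2.7]
gripper_width: 0.289
```

Emit:
move_arm(rows=[[0.8,-5,0,0,0],[0.8,-15,0,0,0],[0.8,-20,0,0,0],[0.8,-25,0,0,0],[0.8,-20,0,0,0],[0.8,0,0,0,0],[0.8,0,0,0,0],[0.8,0,0,0,0]])

```text
t: 20.25
eef_pos: [0.5011, 0.2991, 0.1022]
ee_rot: [0.699, 0.103, 0.7, -0.104]
ft_force: [0.2, 0.3, -3.8]
gripper_width: 0.289
```

```bash
python3 - <<'E'
from h import *
s=st()
a=.1147; M=np.array([[np.cos(a),-np.sin(a)],[np.sin(a),np.cos(a)]]); t=np.array([.566,.0355])
T=t+M@np.array([-.075,0]); print("TCP tgt",T); plan([*T,.105],96.57,.8,10)
E
```

```text
t 20.25 pos [0.5011 0.2991 0.1022] phi 73.18 w 0.289 F [ 0.19  0.27 -3.75] j [-0.06  0.74 -0.78  1.77  0.64  0.91  0.15]
TCP tgt [0.49149281 0.02691635]
[[0.8, -0.5, -26.5, 7.0, -2.5], [0.8, 0.0, -26.5, 6.0, -2.0], [0.8, -0.5, -26.5, 4.5, -2.5], [0.8, 0.0, -27.0, 4.0, -2.5], [0.8, -0.5, -27.5, 2.5, -2.0], [0.8, 0.0, -27.0, 1.5, -2.5], [0.8, -0.5, -27.5, 0.5, -2.5], [0.8, -0.5, -27.0, -1.0, -2.0], [0.8, 0.0, -27.0, -2.0, -2.5], [0.8, -0.5, -27.5, -2.5, -2.5]]
```

Emit:
move_arm(rows=[[0.8,-0.5,-26.5,7.0,-2.5],[0.8,0.0,-26.5,6.0,-2.0],[0.8,-0.5,-26.5,4.5,-2.5],[0.8,0.0,-27.0,4.0,-2.5],[0.8,-0.5,-27.5,2.5,-2.0],[0.8,0.0,-27.0,1.5,-2.5],[0.8,-0.5,-27.5,0.5,-2.5],[0.8,-0.5,-27.0,-1.0,-2.0],[0.8,0.0,-27.0,-2.0,-2.5],[0.8,-0.5,-27.5,-2.5,-2.5]])

```text
t: 21.25
eef_pos: [0.4914, 0.0264, 0.1053]
ee_rot: [0.705, -0.042, 0.707, 0.042]
ft_force: [1.0, -0.0, -3.5]
gripper_width: 0.283
```

Emit:
move_arm(rows=[[0.8,0,0,0,0],[0.8,0,0,0,0],[0.8,0,0,0,0],[0.8,0,0,0,0],[0.8,0,0,0,0]])

```text
t: 21.75
eef_pos: [0.4923, 0.0284, 0.1062]
ee_rot: [0.706, -0.042, 0.706, 0.042]
ft_force: [0.1, 0.4, -3.7]
gripper_width: 0.288
```

```bash
cat >> h.py <<'E'
ca=.1147; CM=np.array([[np.cos(ca),-np.sin(ca)],[np.sin(ca),np.cos(ca)]]); ct=np.array([.566,.0355])
def comp(x,y): return ct+CM@np.array([x,y])
def cs():
    s=st(); F=s["ft_force"]; print("comp TCP mm",(CM.T@(np.array(s["eef_pos"][:2])-ct)*1e3).round(2),"Fcomp",(CM.T@F[:2]).round(2),round(F[2],2),"dyaw",round(phi(s)-90-np.degrees(ca),2),"T",np.round(s["wrist_torque"],2)); return s
E
python3 - <<'E'
from h import *
s=cs(); c=manip.capture("wrist"); cv2.imwrite("pics/w8.png",cv2.resize(c["image"][:,:,::-1],(800,600),interpolation=cv2.INTER_CUBIC))
plan([*comp(-.044,-.003),.050],96.57,.8,6,s)
E
```

```text
t 21.75 pos [0.4923 0.0284 0.1062] phi 96.77 w 0.288 F [ 0.05  0.36 -3.71] j [ 0.55  0.65 -0.91  2.    0.7   0.84  0.93]
comp TCP mm [-74.    1.4] Fcomp [0.1  0.35] -3.71 dyaw 0.19 T [-0.03 -0.    0.01]
[[0.8, 9.5, -0.5, 5.0, 0.0], [0.8, 9.0, -1.0, 5.0, 0.0], [0.8, 9.5, -0.5, 5.0, 0.0], [0.8, 9.5, -1.0, 5.0, 0.0], [0.8, 9.5, -0.5, 5.0, 0.0], [0.8, 9.0, -1.0, 5.0, 0.0]]
```

View pics/w8.png

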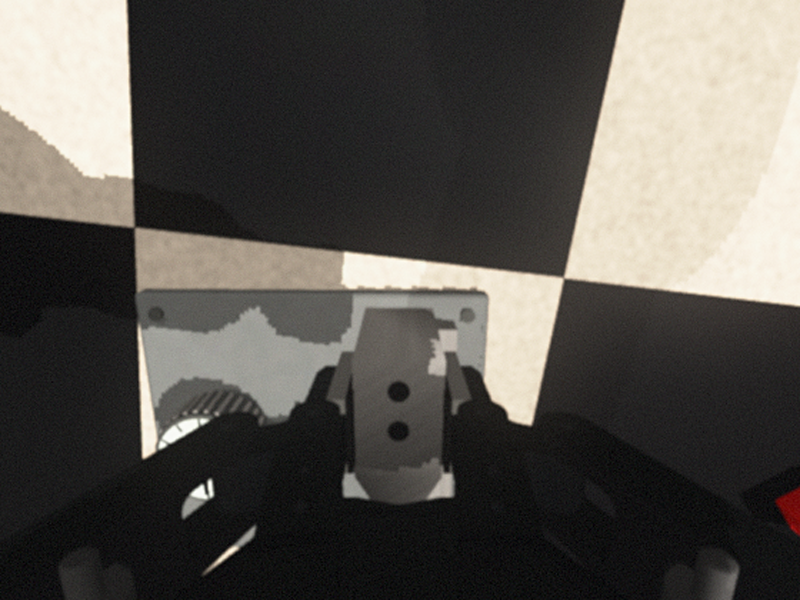

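The spacer is held level with its nose forward, parallel to the plate edges. I'll come down over the plate 3 mm off the fence.

Emit:
move_arm(rows=[[0.8,9.5,-0.5,5.0,0.0],[0.8,9.0,-1.0,5.0,0.0],[0.8,9.5,-0.5,5.0,0.0],[0.8,9.5,-1.0,5.0,0.0],[0.8,9.5,-0.5,5.0,0.0],[0.8,9.0,-1.0,5.0,0.0],[0.8,0,0,0,0],[0.8,0,0,0,0],[0.8,0,0,0,0]])

```text
t: 22.7
eef_pos: [0.5227, 0.0267, 0.0506]
ee_rot: [0.706, -0.041, 0.706, 0.041]
ft_force: [-1.2, -1.0, -4.2]
gripper_width: 0.289
```

```bash
python3 - <<'E'
from h import *
s=cs(); plan([*comp(-.043,-.003),.033],96.57,.8,5,s)
E
```

```text
t 22.7 pos [0.5227 0.0267 0.0506] phi 96.69 w 0.289 F [-1.2  -1.02 -4.23] j [ 0.48  0.77 -0.82  1.95  0.8   0.79  0.89]
comp TCP mm [-43.99  -3.81] Fcomp [-1.31 -0.88] -4.23 dyaw 0.12 T [-0.02 -0.01 -0.01]
[[0.8, 3.5, 0.0, 0.0, 0.0], [0.8, 3.5, 0.5, 0.5, 0.0], [0.8, 3.5, 0.0, 0.0, 0.0], [0.8, 3.5, 0.0, 0.5, 0.0], [0.8, 3.5, 0.5, 0.0, 0.0]]
```

Emit:
move_arm(rows=[[0.8,3.5,0.0,0.0,0.0],[0.8,3.5,0.5,0.5,0.0],[0.8,3.5,0.0,0.0,0.0],[0.8,3.5,0.0,0.5,0.0],[0.8,3.0,0,0.0,0.0],[0.8,1,0,0,0],[0.8,0,0,0,0],[0.8,0,0,0,0]])

```text
t: 23.5
eef_pos: [0.5237, 0.0272, 0.0324]
ee_rot: [0.706, -0.041, 0.706, 0.041]
ft_force: [1.4, 0.3, -3.5]
gripper_width: 0.285
```

Emit:
move_arm(rows=[[0.8,0.5,0,0,0],[0.8,0.5,0,0,0],[0.8,0,0,0,0],[0.8,0,0,0,0]])

```text
t: 23.9
eef_pos: [0.5236, 0.0271, 0.0313]
ee_rot: [0.706, -0.041, 0.706, 0.041]
ft_force: [-0.8, 0.9, -3.9]
gripper_width: 0.281
```

Emit:
move_arm(rows=[[0.8,0.5,0,0,0],[0.8,0.5,0,0,0],[0.8,0,0,0,0],[0.8,0,0,0,0]])

```text
t: 24.3
eef_pos: [0.5237, 0.0272, 0.0304]
ee_rot: [0.706, -0.041, 0.706, 0.041]
ft_force: [-0.3, -0.2, -0.9]
gripper_width: 0.284
```

It's on the plate (force up from -3.9 to -0.9 N). Now I'll ease it against the fence.

Emit:
move_arm(rows=[[0.8,0,0.5,0,0],[0.8,0,0.5,0,0],[0.8,0,0.5,0,0],[0.8,0,0.5,0,0],[0.8,0,0,0,0],[0.8,0,0,0,0]])

```text
t: 24.9
eef_pos: [0.5237, 0.0292, 0.0304]
ee_rot: [0.706, -0.041, 0.706, 0.041]
ft_force: [-0.0, -1.1, 0.3]
gripper_width: 0.286
```

Emit:
move_arm(rows=[[0.8,0,0.5,0,0],[0.8,0,0.5,0,0],[0.8,0,0,0,0],[0.8,0,0,0,0]])

```text
t: 25.3
eef_pos: [0.5234, 0.0302, 0.0304]
ee_rot: [0.706, -0.041, 0.706, 0.041]
ft_force: [0.7, -1.2, 1.8]
gripper_width: 0.288
```

```bash
python3 -c "
from h import *
cs()"
```

```text
t 25.3 pos [0.5234 0.0302 0.0304] phi 96.69 w 0.288 F [ 0.72 -1.16  1.78] j [ 0.45  0.8  -0.79  1.95  0.83  0.76  0.85]
comp TCP mm [-42.89  -0.43] Fcomp [ 0.58 -1.24] 1.78 dyaw 0.12 T [-0.42 -0.05  0.  ]
```

Emit:
move_arm(rows=[[0.8,0,0.5,0,0],[0.8,0,0.5,0,0],[0.8,0,0,0,0],[0.8,0,0,0,0]])

```text
t: 25.7
eef_pos: [0.5233, 0.0311, 0.0304]
ee_rot: [0.706, -0.041, 0.706, 0.041]
ft_force: [1.0, -2.6, 2.9]
gripper_width: 0.287
```

Emit:
move_arm(rows=[[0.8,0,0.5,0,0],[0.8,0,0,0,0],[0.8,0,0,0,0]])

```text
t: 26.0
eef_pos: [0.5232, 0.0316, 0.0304]
ee_rot: [0.706, -0.041, 0.706, 0.041]
ft_force: [0.0, -1.6, 5.0]
gripper_width: 0.283
```

```bash
python3 -c "
from h import *
cs()"
```

```text
t 26.0 pos [0.5232 0.0316 0.0304] phi 96.68 w 0.283 F [ 0.02 -1.55  5.  ] j [ 0.45  0.8  -0.79  1.95  0.83  0.76  0.85]
comp TCP mm [-42.92   1.  ] Fcomp [-0.16 -1.54] 5.0 dyaw 0.11 T [-0.68 -0.09 -0.  ]
```

Emit:
move_arm(rows=[[0.8,-0.4,0.5,0,0],[0.8,0,0.5,0,0],[0.8,0,0,0,0],[0.8,0,0,0,0]])

```text
t: 26.4
eef_pos: [0.5229, 0.032, 0.0304]
ee_rot: [0.706, -0.041, 0.706, 0.041]
ft_force: [0.8, -5.0, -1.7]
gripper_width: 0.287
```

```bash
python3 -c "
from h import *
cs()"
```

```text
t 26.4 pos [0.5229 0.032  0.0304] phi 96.66 w 0.287 F [ 0.79 -4.97 -1.71] j [ 0.45  0.8  -0.79  1.95  0.83  0.76  0.85]
comp TCP mm [-43.24   1.44] Fcomp [ 0.22 -5.02] -1.71 dyaw 0.09 T [-1.06 -0.45  0.02]
```

The fence is felt: -5 N in y, with the motion stopped at y≈+1.3. I'll ease back a little and slide along it.

Emit:
move_arm(rows=[[0.8,0,-0.4,1,0],[0.8,0,0,2,0],[0.8,0,0,2,0],[0.8,0,0,2,0],[0.8,0,0,2,0],[0.8,0,0,2,0],[0.8,0,0,2,0],[0.8,0,0,0,0]])

```text
t: 27.2
eef_pos: [0.535, 0.0333, 0.0305]
ee_rot: [0.705, -0.041, 0.707, 0.041]
ft_force: [-2.1, -5.6, 2.9]
gripper_width: 0.288
```

```bash
python3 -c "
from h import *
cs()"
```

```text
t 27.2 pos [0.535  0.0333 0.0305] phi 96.68 w 0.288 F [-2.15 -5.6   2.94] j [ 0.44  0.81 -0.79  1.92  0.83  0.78  0.86]
comp TCP mm [-31.05   1.39] Fcomp [-2.78 -5.32] 2.94 dyaw 0.1 T [-1.11  0.34  0.02]
```

Emit:
move_arm(rows=[[0.8,0,-0.3,1.5,0],[0.8,0,0,1.5,0],[0.8,0,0,1.5,0],[0.8,0,0,1.5,0],[0.8,0,0,1.5,0],[0.8,0,0,1.5,0],[0.8,0,0,0,0]])

```text
t: 27.9
eef_pos: [0.5402, 0.0339, 0.0305]
ee_rot: [0.703, -0.043, 0.709, 0.04]
ft_force: [-13.8, -6.1, 18.8]
gripper_width: 0.287
```

```bash
python3 -c "
from h import *
cs()"
```

```text
t 27.9 pos [0.5402 0.0339 0.0305] phi 96.73 w 0.287 F [-13.84  -6.07  18.81] j [ 0.44  0.82 -0.79  1.9   0.82  0.79  0.87]
comp TCP mm [-25.85   1.39] Fcomp [-14.44  -4.45] 18.81 dyaw 0.15 T [-1.36  2.98  0.08]
```

The roller's climb is felt (-14 N in x, as expected), but the push is pitching the nose down (Fz 19 N). I'll ease up in z and go on.

Emit:
move_arm(rows=[[0.8,-0.6,0,0,0],[0.8,-0.6,0,0.5,0],[0.8,0,0,1,0],[0.8,0,0,1,0],[0.8,0,0,0,0]])

```text
t: 28.4
eef_pos: [0.542, 0.0342, 0.0307]
ee_rot: [0.702, -0.042, 0.71, 0.041]
ft_force: [-11.7, -5.7, 8.0]
gripper_width: 0.284
```

```bash
python3 -c "
from h import *
cs()"
```

```text
t 28.4 pos [0.542  0.0342 0.0307] phi 96.72 w 0.284 F [-11.72  -5.73   7.98] j [ 0.43  0.82 -0.79  1.89  0.82  0.8   0.88]
comp TCP mm [-24.     1.41] Fcomp [-12.3   -4.35] 7.98 dyaw 0.15 T [-1.17  2.7   0.06]
```

Emit:
move_arm(rows=[[0.8,-0.3,0,1,0],[0.8,-0.3,0,1,0],[0.8,0,0,1,0],[0.8,0,0,1,0],[0.8,0,0,1,0],[0.8,0,0,1,0],[0.8,0,0,0,0]])

```text
t: 29.1
eef_pos: [0.547, 0.0347, 0.0307]
ee_rot: [0.702, -0.042, 0.71, 0.041]
ft_force: [-13.6, -4.3, 6.7]
gripper_width: 0.286
```

```bash
python3 -c "
from h import *
cs()"
```

```text
t 29.1 pos [0.547  0.0347 0.0307] phi 96.72 w 0.286 F [-13.64  -4.28   6.74] j [ 0.43  0.83 -0.79  1.88  0.81  0.81  0.88]
comp TCP mm [-18.97   1.4 ] Fcomp [-14.04  -2.69] 6.74 dyaw 0.15 T [-1.12  2.96  0.04]
```

Emit:
move_arm(rows=[[0.8,-0.2,0,1,0],[0.8,0,0,1,0],[0.8,-0.2,0,1,0],[0.8,0,0,1,0],[0.8,0,0,1,0],[0.8,0,0,1,0],[0.8,0,0,0,0]])

```text
t: 29.8
eef_pos: [0.5556, 0.0357, 0.0311]
ee_rot: [0.703, -0.042, 0.708, 0.041]
ft_force: [-4.6, -3.5, -4.4]
gripper_width: 0.288
```

```bash
python3 -c "
from h import *
cs()"
```

```text
t 29.8 pos [0.5556 0.0357 0.0311] phi 96.71 w 0.288 F [-4.6  -3.53 -4.44] j [ 0.43  0.84 -0.79  1.86  0.81  0.81  0.89]
comp TCP mm [-10.27   1.39] Fcomp [-4.97 -2.98] -4.44 dyaw 0.14 T [-0.84  1.15  0.09]
```

It's past the roller. I'll lower about 0.7 mm to seat it and feel forward for the stop (expected at nose x≈33, TCP x≈+3).

Emit:
move_arm(rows=[[0.8,0.4,0,0,0],[0.8,0.3,0,1,0],[0.8,0,0,1,0],[0.8,0,0,1,0],[0.8,0,0,1,0],[0.8,0,0,1,0],[0.8,0,0,1,0],[0.8,0,0,0,0]])

```text
t: 30.6
eef_pos: [0.5616, 0.0364, 0.0307]
ee_rot: [0.703, -0.042, 0.708, 0.041]
ft_force: [-6.7, -4.0, -0.9]
gripper_width: 0.286
```

```bash
python3 -c "
from h import *
cs()"
```

```text
t 30.6 pos [0.5616 0.0364 0.0307] phi 96.71 w 0.286 F [-6.67 -4.01 -0.9 ] j [ 0.42  0.85 -0.79  1.84  0.81  0.82  0.9 ]
comp TCP mm [-4.26  1.39] Fcomp [-7.08 -3.22] -0.9 dyaw 0.13 T [-0.93  1.4   0.06]
```

Emit:
move_arm(rows=[[0.8,0,0,0.5,0],[0.8,0,0,0.5,0],[0.8,0,0,0.5,0],[0.8,0,0,0.5,0],[0.8,0,0,0.5,0],[0.8,0,0,0.5,0],[0.8,0,0,0,0]])

```text
t: 31.3
eef_pos: [0.5645, 0.0367, 0.0307]
ee_rot: [0.703, -0.042, 0.709, 0.041]
ft_force: [-5.9, -3.1, -0.5]
gripper_width: 0.288
```

```bash
python3 -c "
from h import *
cs()"
```

```text
t 31.3 pos [0.5645 0.0367 0.0307] phi 96.7 w 0.288 F [-5.95 -3.11 -0.53] j [ 0.42  0.85 -0.79  1.83  0.81  0.82  0.9 ]
comp TCP mm [-1.39  1.36] Fcomp [-6.26 -2.41] -0.53 dyaw 0.13 T [-0.96  1.45  0.03]
```

Emit:
move_arm(rows=[[0.8,0,0,0.5,0],[0.8,0,0,0.5,0],[0.8,0,0,0.5,0],[0.8,0,0,0,0]])

```text
t: 31.7
eef_pos: [0.5659, 0.0369, 0.0307]
ee_rot: [0.703, -0.042, 0.709, 0.041]
ft_force: [-6.4, -4.0, -0.1]
gripper_width: 0.281
```

Emit:
move_arm(rows=[[0.8,0,0,0.5,0],[0.8,0,0,0.5,0],[0.8,0,0,0,0]])

```text
t: 32.0
eef_pos: [0.567, 0.037, 0.0307]
ee_rot: [0.703, -0.042, 0.709, 0.041]
ft_force: [-6.7, -4.3, 0.3]
gripper_width: 0.289
```

Emit:
move_arm(rows=[[0.8,0,0,0.5,0],[0.8,0,0,0.5,0],[0.8,0,0,0,0]])

```text
t: 32.3
eef_pos: [0.5679, 0.0371, 0.0306]
ee_rot: [0.703, -0.042, 0.709, 0.041]
ft_force: [-7.8, -4.7, -0.4]
gripper_width: 0.286
```

Emit:
move_arm(rows=[[0.8,0,0,0.5,0],[0.8,0,0,0.5,0],[0.8,0,0,0,0]])

```text
t: 32.6
eef_pos: [0.5689, 0.0372, 0.0307]
ee_rot: [0.703, -0.042, 0.709, 0.041]
ft_force: [-7.1, -3.9, -0.4]
gripper_width: 0.286
```

Emit:
move_arm(rows=[[0.8,0,0,0.5,0],[0.8,0,0,0.5,0],[0.8,0,0,0,0]])

```text
t: 32.9
eef_pos: [0.5699, 0.0373, 0.0307]
ee_rot: [0.703, -0.042, 0.709, 0.041]
ft_force: [-6.9, -4.0, 0.3]
gripper_width: 0.289
```

Emit:
move_arm(rows=[[0.8,0,0,0.5,0],[0.8,0,0,0.5,0],[0.8,0,0,0,0]])

```text
t: 33.2
eef_pos: [0.57, 0.0373, 0.0307]
ee_rot: [0.703, -0.042, 0.709, 0.041]
ft_force: [-9.9, -4.0, 3.1]
gripper_width: 0.287
```

The stop is felt: 0.1 mm of travel for 1 mm commanded, and Fx rose by 3 N. I'll confirm with one more 0.5 mm.

Emit:
move_arm(rows=[[0.8,0,0,0.5,0],[0.8,0,0,0,0]])

```text
t: 33.4
eef_pos: [0.57, 0.0374, 0.0307]
ee_rot: [0.702, -0.042, 0.709, 0.041]
ft_force: [-11.2, -4.5, 5.2]
gripper_width: 0.286
```

```bash
python3 -c "
from h import *
cs()"
```

```text
t 33.4 pos [0.57   0.0374 0.0307] phi 96.72 w 0.286 F [-11.22  -4.5    5.21] j [ 0.42  0.86 -0.79  1.82  0.81  0.84  0.91]
comp TCP mm [4.16 1.41] Fcomp [-11.67  -3.18] 5.21 dyaw 0.14 T [-1.16  2.41 -0.01]
```

Confirmed: the stop contact is about 5 N over the 6.5 N of sliding friction. I'll unload the arm's spring, then open.

Emit:
move_arm(rows=[[0.8,0,-0.3,-0.7,0],[0.8,-0.3,0,-0.7,0],[0.8,0,0,0,0],[0.65,0,0,0,0],[0.55,0,0,0,0],[0.4,0,0,0,0],[0.2,0,0,0,0],[0,0,0,0,0],[0,0,0,0,0],[0,0,0,0,0]])

```text
t: 34.4
eef_pos: [0.574, 0.0376, 0.0325]
ee_rot: [0.706, -0.041, 0.706, 0.041]
ft_force: [-0.5, -0.2, 0.5]
gripper_width: 1.004
```

Emit:
move_arm(rows=[[0,-10,0,0,0],[0,-20,0,0,0],[0,-25,0,0,0],[0,-25,0,0,0],[0,-25,0,0,0],[0,0,0,-30,0],[0,0,0,-30,0],[0,0,0,-10,0],[0,0,0,0,0],[0,0,0,0,0]])

```text
t: 35.4
eef_pos: [0.5058, 0.0295, 0.1384]
ee_rot: [0.707, -0.041, 0.705, 0.041]
ft_force: [0.4, -1.2, -0.2]
gripper_width: 0.996
```

```bash
python3 - <<'E'
from h import *
cs(); c=manip.capture("wrist"); np.savez("wf.npz",**c); t=manip.capture("top"); np.savez("tf.npz",**t); u,v=proj(c,[*comp(0,-.04),.03]).astype(int); print(u,v)
u0,v0=max(u-110,0),max(v-85,0); a=crop(c,u0,v0,u0+230,v0+150,3.4); print(u0,v0,a.shape)
b=crop(t,238,195,338,288,2); b2=crop(t,380,220,460,310,2); b3=crop(t,120,130,420,320,1)
pad=lambda x,w,h:cv2.copyMakeBorder(x,0,h-x.shape[0],0,w-x.shape[1],cv2.BORDER_CONSTANT)[:h,:w]
top=pad(a,790,400); bot=np.hstack([pad(b,220,192),pad(b2,180,192),pad(b3,390,192)])
cv2.imwrite("pics/f9.png",np.vstack([top[:400],bot]))
E
```

```text
t 35.4 pos [0.5058 0.0295 0.1384] phi 96.66 w 0.996 F [ 0.39 -1.19 -0.23] j [ 0.58  0.62 -0.95  1.95  0.65  0.9   0.98]
comp TCP mm [-60.53   0.92] Fcomp [ 0.25 -1.23] -0.23 dyaw 0.09 T [-0.02  0.07 -0.02]
232 273
122 188 (510, 782, 3)Traceback (most recent call last):
  File "<stdin>", line 6, in <module>
  File "<stdin>", line 5, in <lambda>
cv2.error: OpenCV(4.12.0) /io/opencv/modules/core/src/copy.cpp:1160: error: (-215:Assertion failed) top >= 0 && bottom >= 0 && left >= 0 && right >= 0 && _src.dims() <= 2 in function 'copyMakeBorder'
```

```bash
python3 - <<'E'
from h import *
c=np.load("wf.npz"); t=np.load("tf.npz")
a=crop(c,120,170,400,320,2.8); b=np.hstack([cv2.resize(crop(t,238,195,338,288,1),(180,168)),cv2.resize(crop(t,380,220,460,310,1),(150,168)),cv2.resize(crop(t,120,120,420,320,1),(252,168))])
W=max(a.shape[1],b.shape[1]); p=lambda x:cv2.copyMakeBorder(x,0,0,0,W-x.shape[1],cv2.BORDER_CONSTANT)
im=np.vstack([p(a),p(b)]); print(im.shape); cv2.imwrite("pics/f9.png",im)
for n,q in(("nose top",comp(.034,.0013)),("rear top",comp(-.016,.0013))): print(n,(proj(c,[*q,.062])-[120,170])*2.8)
E
```

```text
(588, 784, 3)
nose top [447.61443135 449.73701772]
rear top [448.22352078 291.97577219]
```

View pics/f9.png

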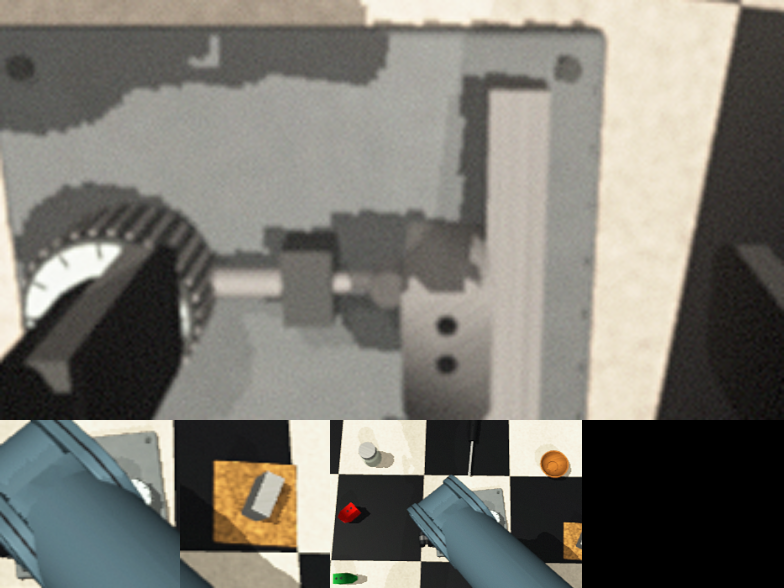

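The last picture shows the spacer flat and flush along the fence edge (x≈490), with the roller pressed against it at (385,290). Its rear top edge is at y≈289; I predicted 292 for the stop position, so it agrees to about 1 mm. The master is upright on the pad and the jar, driver and dish are where they were. I'll hand in.

```bash
python3 -c "
from station import manip
print(manip.close_job())"
```

```text
the job is handed in; nothing more can be done
None
```

The job is done and handed in at about 35 s of the 72 s allowed; no verdict came back.

- **Bezel:** I turned it 24° counter-clockwise. A picture taken after letting go showed the zero mark under the pointer with the master still in place.
- **Master:** It stands upright near the middle of the cork pad, released.
- **Spacer:** I slid it nose first along the fence past the roller until the stop was felt at nose x≈34 mm. The stop force was about 5 N, after subtracting sliding friction from the wrist reading. I then let it go, and in the last picture it is flat, flush with the fence and held by the roller.

**Checks that were weak or disagreed:**
- **Turn angle:** The first top-view estimate was 27° and the closer wrist view gave 23°. The picture after the 24° turn settled it.
- **Comparator position:** Contact with the fence showed my camera-based position was about 1.3 mm off in y, so I went by feel.
- **Bezel at the end:** A finger and the arm mostly hid the dial in the last picture, so its zero was not checked again. Nothing touched it after I let go.
- **Spacer at the stop:** After release, its rear edge agreed with the expected position only to about 1 mm.

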